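# Open the ratchet shelf stop beside the tackle case

### The arm

A 6-joint arm with a two-finger parallel gripper is mounted at the origin on the work surface. World frame = base frame: x ahead of the robot, y to its left, z up, the work surface at z = 0. Lengths are in m, angles in degrees, forces in N, time in s.
With the tool pointing down it reaches from about 0.4 to 0.825 m from the base axis. Payload 7 kg.
Tool frame: the origin (TCP) lies at the very end of the fingers, on their centre line; the grasp point (between the pads) lies 19 mm behind it (ctrl.grip_point_offset is the distance from the TCP to the grasp point, in m); x points along the fingers, z is the direction in which the jaws open and shut, and the axes are right-handed (so a half turn about x gives the same grasp; the last joint's range is limited). The gripper opens to 88 mm and grips with 3 to 60 N. Pads are 19 mm wide; open, the fingers measure 130 mm over their backs; the gripper's body (78 mm by 193 mm) begins 47 mm behind the grasp point.
Start: joints at [-54.654, 20.546, 0.682, 0, -70.136, -16.507], TCP at [0.218, -0.639, 0.194] pointing down, gripper open.
Joint ranges: [-176.03, 176.03], [-82.01, 121.73], [-58.28, 71.71], [-173.87, 95.51], [-174.79, -0.11], [-173.66, 173.66]. Speed limits (degrees/s): [136.94, 136.94, 172.46, 180, 180, 180].

### API

Orientations are given as [roll, pitch, yaw] about the fixed x, y, z axes, in that order (R = Rz(yaw) Ry(pitch) Rx(roll)).
In Python, from plant import get_obs, snapshot, calibration, close_job, ctrl gives the robot as it stands.
- The arm moves only by the tool move_arm, never from a script. Its argument "commands" is a list that holds one entry, the list of rows, each a list of 4 numbers: the shift along the tool's x, y, z in cm, then the turn about the tool's x in rad. In form: [[[dx, dy, dz, spin], ...]]. A call has 1 to 8 rows; each row shifts and turns the commanded pose from where the row before left it, along the tool's axes as they then stand; what a row does not reach is not made up. A row lasts 1/10 s, in which the tool goes at most 50 mm and 8.59 degrees, less where a joint would pass 70% of its speed; a pose out of reach is approached as far as the arm can. A call with a gripper value outside its range is refused whole. "jaw" is the finger opening in cm, from 0 to 8.76, set as the call begins (left out, the last holds). The fingers move at their own pace and stop on an object; the grip force is fixed at half the most. Time passes only in rows, so rows that do not move let the fingers close. It gives the time, the measured TCP pose, the force and the opening at its end, in the units of the state.
- get_obs(): the state, without advancing time (a new reading comes with each control period).
- snapshot(name): name is "scene" or "top" or "wrist"; returns (picture, depth): 384x512x3 uint8, red, green, blue; 384x512 float32, m along the optical axis (not along the pixel's ray), 0 where there is no reading.
- calibration(name): a dict with "mtx" (3x3 intrinsics, pixels), "k1" (the pictures are not rectified: a ray, as slopes to the right and down, at radius r is drawn at 1 + k1 r^2 times it, then the intrinsics apply), "T" (4x4, takes a point from camera to world coordinates); the wrist camera has in their place "tool_from_camera" (4x4, takes a point from camera to tool coordinates, whose origin is the TCP and whose axes are the tool frame's). Camera axes: x right, y up, looking along -z (the intrinsics and any distortion apply to the point x, -y, -z); pixel columns grow to the right and rows downward; lengths in m; the calibration is good to about 2 mm. A picture is of the moment at which its call begins: read the wrist's pose just before it. calibration takes no time and is no camera call.
- close_job(): hands the job in, once; it reports no verdict.
The state is a dict: "clock": time; "joint_pos": joint angles; "qvel": joint speeds; "tau": joint torques, N m; "tool_pos": TCP position; "orientation": TCP orientation; "force": force on the tool from outside, world axes, zero at the start; "moment": the same for the moment, N m; "opening": finger opening in m.
Only numpy, scipy, OpenCV 4.12 (cv2) and the standard library are available. Lean on these libraries where they do the work, as an engineer would, in place of code of your own. Each camera call takes 0.05 s, during which the arm holds its last target. There are 200 camera calls.

### The job

The tackle case is penned in by the ratchet stop on the shelf. With the fingertips press down the release pad on the stop's sliding jaw, and while keeping it pressed push the jaw back along its bar, away from the case, until it is home against the end block; then let go of the pad and move clear. Grasp and lift nothing, and leave the case, mug, canister and funnel standing where they are.

Things in the scene. Friction and masses are not known exactly. Their poses are not given: they have to be found in the camera images.
- stop: Ratchet shelf stop, screwed to the shelf: an aluminium bar 400 mm long (own y), 36 mm wide, 26 mm high. Origin on the shelf under the bar's middle, z up. At its +y end a fixed steel jaw plate, 70 mm high, from local x -35 to +105 mm, inner face at y +180 mm. At the -y end a black end block. Between them slides a black jaw carriage.
- end_face (a point): Top middle of the end block's inner face, at the stop's local y -180 mm, 40 mm above the shelf. The block is 60 mm wide, 20 mm thick. The sliding jaw is home when the back of its thumb post stands against this face.
- jaw_face (a point): Top edge of the sliding jaw's steel plate on its +y face, above the bar's middle, 74 mm above the shelf; plate 8 mm thick, from local x -35 to +105 mm. The carriage reaches from here 85 mm towards -y: plate, then a 65 mm long well open above and at both sides with the release pad in it, then the thumb post. Axes as the stop's.
- jaw (a joint): Travel of the sliding jaw along the stop's -y, in m: 0 = closest to the fixed jaw (jaw face at local y +55 mm), 0.150 = home against the end block (face at -95 mm). Starts at 0 to about 0.035. Sliding friction about 5 N once released. Unless the release is pressed the ratchet bars movement towards -y beyond one tooth (8 mm).
- release (a joint): How far the release pad is pressed straight down into the carriage, in m: 0 = fully up, 0.012 = bottomed. At rest 0 to 0.004, as the pawl sits on the teeth. The ratchet is free beyond 0.005; keep it at 0.007 or more. A spring pushes it up, about 2 N at the top, 6 N bottomed; let go, it springs up and locks again.
- pad_top (a point): Centre of the top of the grey release pad, which is 42 mm across the bar and 48 mm along it, ribbed and level; fully up its top is 56 mm above the shelf, bottomed 44 mm. It rides with the jaw, at local x = 0. Axes as the stop's.
- post_face (a point): Centre of the thumb post's +y face (to be pushed towards the stop's -y), 60 mm above the shelf, 31 mm along -y from the pad's centre; at home at local y -168 mm. Post 56 mm wide across the bar, 12 mm thick, its top 81 mm above the shelf. Axes as the stop's.
- case_mid (a point): Tackle case, loose, lying flat between the two jaw plates: grey tub with a clear hinged lid, 162 (x) x 115 (y) x 60 mm, about 0.8 kg; point at its centre, 30 mm up. To be left where it is.
- mug_mid (a point): Bystander: pale ceramic mug, 80 mm wide and 92 mm high, upright, loose; point on its axis half-way up.
- canister_mid (a point): Bystander: stainless screw-top canister, 84 mm wide and 112 mm high, upright, loose; point on its axis half-way up.
- funnel_mid (a point): Bystander: white plastic funnel standing on its mouth, spout up, 96 mm wide and 105 mm high, loose; point on its axis 50 mm up.

How it is judged (in metres and radians):
On the way, in this order (a step that is already met when the one before it is completed fails the run):
1. the release pad is pressed by the fingers while the jaw is still near its start (value of joint release above 0.005 m and contact force between the fingers and release above 0.5 N and value of joint jaw below 0.06 m), for 0.05 s.
2. the jaw has been pushed home against the end block (value of joint jaw above 0.144 m), for 0.1 s.
At the end, for the whole second after the job is handed in: The jaw is within 6 mm of the end block, the release pad has sprung up again (reads under 4.5 mm), the case lies flat within 12 mm of where it was, and the mug, canister and funnel stand upright within 15 mm of where they were (value of joint jaw above 0.144 m and value of joint release below 0.0045 m and distance of case_mid from where it was at the start of the episode below 0.012 m and angle between case_mid's own z axis and vertical below 0.1 rad and angle between each of mug_mid, canister_mid, funnel_mid's own z axis and vertical below 0.2 rad and distance of each of mug_mid, canister_mid, funnel_mid from where it was at the start of the episode below 0.015 m); the robot touches nothing.
It fails at once if the tackle case was moved more than 12 mm or lifted (distance of case_mid from where it was at the start of the episode above 0.012 m).
It fails at once if the mug was moved more than 15 mm or lifted (distance of mug_mid from where it was at the start of the episode above 0.015 m).
It fails at once if the canister was moved more than 15 mm or lifted (distance of canister_mid from where it was at the start of the episode above 0.015 m).
It fails at once if the funnel was moved more than 15 mm or lifted (distance of funnel_mid from where it was at the start of the episode above 0.015 m).
It also fails if it takes over 40 s, if anything falls off the work surface, if the arm or the gripper's body presses on something with over 40 N, if the wrist force passes 120 N, or if a joint passes its speed limit or range.

## Working session

There is one attempt and no reset: what is moved stays moved. The work goes in short steps, Python scripts to look and compute and a tool call to move; the robot and the scene stay as the last step left them, time stands still between calls to the robot, and variables do not carry over. Pictures are saved under pics/ and viewed, about 8 in all and at most 12, crops included, and the job is handed in when it is done.

Besides the shell and the picture viewer there is one more tool, called after "Request:" as name(argument=value, ...), one argument or row to a line, values as JSON. move_arm: Moves the arm, as the interface text tells. Its arguments: {"type":"object","properties":{"commands":{"type":"array"},"jaw":{"type":"number"}},"required":["commands"]}

```bash
mkdir -p pics; ls; cat > h.py <<'E'
import numpy as np,cv2
from plant import get_obs,snapshot,calibration,close_job,ctrl
def world(name,depth,us,vs,T=None):
    c=calibration(name);K=np.array(c["mtx"]);T=np.array(c["T"]) if T is None else T
    p=cv2.undistortPoints(np.float64(np.c_[us,vs]).reshape(-1,1,2),K,np.array([c["k1"],0,0,0.]) ) if 0 else None
    xd=(np.asarray(us)-K[0,2])/K[0,0];yd=(np.asarray(vs)-K[1,2])/K[1,1]
    u=cv2.undistortPoints(np.stack([us,vs],-1).astype(float).reshape(-1,1,2),K,np.array([c["k1"],0,0,0.])).reshape(-1,2)
    d=depth[np.asarray(vs).astype(int),np.asarray(us).astype(int)]
    P=np.c_[u[:,0]*d,-u[:,1]*d,-d]
    return P@T[:3,:3].T+T[:3,3]
E
python3 - <<'E'
from h import *
o=get_obs();print(o)
for n in("scene","top"):
    p,d=snapshot(n);np.savez(f"{n}.npz",p=p,d=d);cv2.imwrite(f"pics/{n}.png",p[:,:,::-1])
    print(n,calibration(n))
E
```

```text
pics
{'clock': 0.0, 'joint_pos': array([-5.46541358e+01,  2.05916549e+01,  6.32467224e-01, -1.93633389e-02,
       -7.01354576e+01, -1.65064603e+01]), 'qvel': array([-0.05287435, -0.08468722, -0.04391215, -0.06648924, -0.03989814,
       -0.07636915]), 'tau': array([ 9.13797812e-04, -5.82720208e+01,  2.93062913e+01,  6.99699104e+00,
        6.91094989e-03, -1.58930366e-04]), 'tool_pos': array([ 0.21774791, -0.63833015,  0.19271271]), 'orientation': array([  5.62146234,  89.90361963, 114.45427157]), 'force': array([ 0.32057508, -0.45957022,  0.26509265]), 'moment': array([-0.0297387 ,  0.0405773 ,  0.02043331]), 'opening': 0.08770732506037997}
scene {'mtx': array([[358.89368649,   0.        , 254.52409121],
       [  0.        , 358.89368649, 192.38975329],
       [  0.        ,   0.        ,   1.        ]]), 'k1': -0.014507654170847826, 'T': array([[-7.40771602e-01, -5.87066186e-01,  3.26512982e-01,
         8.37676473e-01],
       [ 6.71756574e-01, -6.47910858e-01,  3.59102528e-01,
         3.36727986e-01],
       [ 7.34354667e-04,  4.85350197e-01,  8.74319534e-01,
         6.93219253e-01],
       [ 0.00000000e+00,  0.00000000e+00,  0.00000000e+00,
         1.00000000e+00]])}
top {'mtx': array([[366.00672314,   0.        , 252.68764721],
       [  0.        , 366.00672314, 190.06678193],
       [  0.        ,   0.        ,   1.        ]]), 'k1': -0.06507118394984224, 'T': array([[ 0.02213269,  0.98531182, -0.16932445,  0.45269764],
       [-0.99962326,  0.01906018, -0.01974982,  0.07032645],
       [-0.01623238,  0.16969777,  0.98536246,  0.85145037],
       [ 0.        ,  0.        ,  0.        ,  1.        ]])}
```

View pics/top.png

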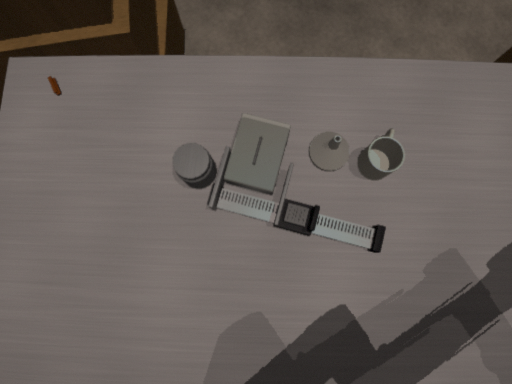

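View pics/scene.png

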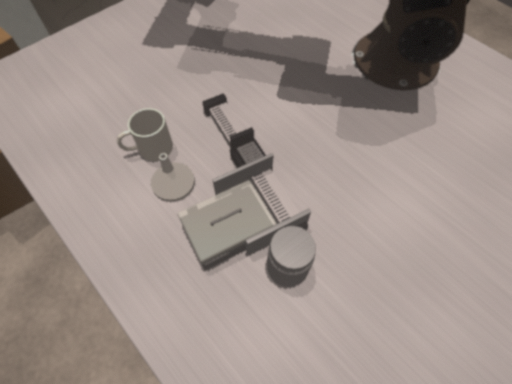

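The top view shows the end block at about (378,238), the release pad at about (298,215), the thumb post at about (314,218) and the sliding plate around (286,193). The case is at (258,153), the canister at (193,163), the funnel at (330,150) and the mug at (385,155). The scene view agrees with this layout.

```bash
python3 - <<'E'
from h import *
z=np.load("top.npz");p,d=z["p"],z["d"]
P0=None
vv,uu=np.mgrid[180:262,200:395];W=world("top",d,uu.ravel(),vv.ravel());g=p[vv.ravel(),uu.ravel()].astype(int).max(1)
w0,h0=uu.shape[1],uu.shape[0]
# dark components
m=(g<60).reshape(h0,w0).astype(np.uint8)
n,l,s,c=cv2.connectedComponentsWithStats(m)
for i in range(1,n):
    if s[i,4]>30:
        q=W[(l==i).ravel()];print(s[i],c[i]+[200,180],q.min(0).round(4),q.max(0).round(4),np.median(q,0).round(4))
# bar direction: points at z 22..30mm, lying in the stretch of the bar
b=(W[:,2]>.018)&(W[:,2]<.033)
mm=b.reshape(h0,w0).astype(np.uint8)
mm=cv2.morphologyEx(mm,cv2.MORPH_OPEN,np.ones((5,5),np.uint8))
n,l,s,c=cv2.connectedComponentsWithStats(mm)
for i in range(1,n):
    if s[i,4]>100:
        q=W[(l==i).ravel()];r=cv2.minAreaRect(q[:,:2].astype(np.float32)*1000);print("bar",s[i],c[i]+[200,180],r)
# table height
print("table",np.median(world("top",d,np.arange(100,160),np.full(60,250)),0))
big=cv2.resize(p[170:262,200:400,::-1],None,fx=4,fy=4,interpolation=cv2.INTER_CUBIC);big=cv2.convertScaleAbs(big,alpha=1.8);cv2.imwrite("pics/crop.png",big)
hm=cv2.resize(np.uint8(np.clip(W[:,2]*1000*2.5,0,255)).reshape(h0,w0),None,fx=4,fy=4,interpolation=0);cv2.imwrite("pics/hm.png",cv2.applyColorMap(hm,cv2.COLORMAP_JET))
E
```

```text
[ 0  0 14  8 78] [204.92307692 182.74358974] [0.5997 0.1813 0.0081] [0.6199 0.2085 0.0852] [0.6053 0.1949 0.0393]
[ 12   0  61  29 208] [233.26442308 189.69230769] [0.5477 0.0429 0.0062] [0.6183 0.1745 0.063 ] [0.5961 0.1465 0.0372]
[ 74  19  46  37 671] [299.1609538  219.03874814] [ 4.956e-01 -5.580e-02  1.000e-04] [0.5738 0.039  0.0845] [ 0.5218 -0.0228  0.0372]
[168  45  17  28 286] [377.17832168 238.60839161] [ 0.4527 -0.2064  0.0079] [0.5192 0.0703 0.8515] [ 0.488  -0.1906  0.0401]
bar [  18   10   60   32 1145] [246.83231441 205.20960699] ((559.1589965820312, 98.98416137695312), (136.49581909179688, 46.32950210571289), 76.01749420166016)
bar [ 115   35   59   33 1163] [343.59329321 230.77901978] ((506.0622863769531, -120.29084777832031), (131.27772521972656, 46.46136474609375), 75.31421661376953)
table [4.51809672e-01 3.71246516e-01 1.55945535e-04]
```

View pics/crop.png

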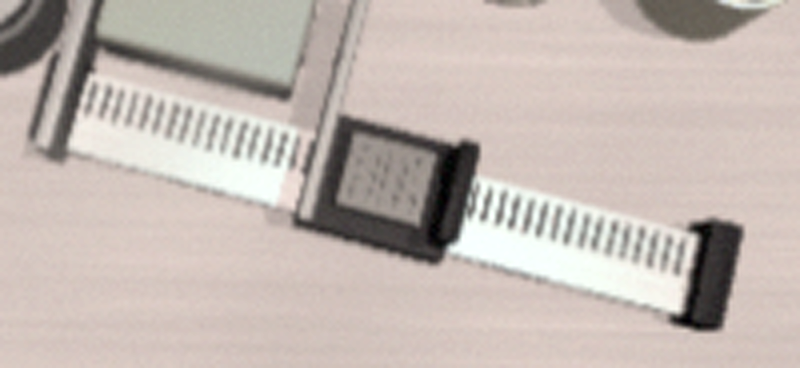

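```bash
cat >> h.py <<'E'
from scipy.spatial.transform import Rotation as Ro
def tool():
    o=get_obs();return o,o["tool_pos"],Ro.from_euler("xyz",o["orientation"],degrees=True).as_matrix()
def ray(name,uv,z,T=None):
    c=calibration(name);K=np.array(c["mtx"]);T=np.array(c["T"]) if T is None else T
    u=cv2.undistortPoints(np.float64(uv).reshape(-1,1,2),K,np.array([c["k1"],0,0,0.])).reshape(-1,2)
    D=np.c_[u[:,0],-u[:,1],-np.ones(len(u))]@T[:3,:3].T
    return T[:3,3]+D*((np.atleast_1d(z)-T[2,3])/D[:,2])[:,None]
E
python3 - <<'E'
from h import *
z=np.load("top.npz");d=z["d"]
f=lambda x,y:(200+x/4-.4,170+y/4-.4)
pts={"pad":(388,177,.054),"padA":(350,128,.054),"padB":(440,150,.054),"padC":(425,225,.054),"padD":(335,203,.054),
"posttopR":(473,142,.081),"posttopRb":(447,244,.081),"endL":(697,222,.04),"endLb":(676,320,.04),"plate_end":(305,220,.074)}
for k,(x,y,h) in pts.items():
    u=f(x,y);print(k,np.round(u,1),ray("top",[u],h)[0].round(4),world("top",d,[round(u[0])],[round(u[1])])[0].round(4))
o,t,R=tool();print(t);print(R.round(3))
# spin needed: tool z -> +-(0.97,-0.24)
for yaw in(13.6,14.3):
  sx=np.array([np.cos(np.radians(yaw)),-np.sin(np.radians(yaw)),0])
  for s in(1,-1):
    v=R.T@(s*sx);print(yaw,s,"spin",np.degrees(np.arctan2(-v[1],v[2])))
tgt=ray("top",[f(388,177)],.055)[0]; print("delta tool cm",R.T@(tgt-t)*100)
E
```

```text
pad [296.6 213.8] [ 0.5389 -0.0108  0.054 ] [ 0.5382 -0.0114  0.0571]
padA [287.1 201.6] [0.5655 0.0101 0.054 ] [0.5672 0.0089 0.0352]
padB [309.6 207.1] [ 0.5543 -0.0393  0.054 ] [ 0.557  -0.0429  0.0343]
padC [305.8 225.8] [ 0.5131 -0.031   0.054 ] [ 0.514  -0.0334  0.0375]
padD [283.4 220.4] [0.5241 0.018  0.054 ] [0.5264 0.0176 0.0361]
posttopR [317.8 205.1] [ 0.5554 -0.0531  0.081 ] [ 5.665e-01 -6.640e-02 -3.000e-04]
posttopRb [311.4 230.6] [ 0.5013 -0.0391  0.081 ] [ 0.5029 -0.0439  0.0417]
endL [373.8 225.1] [ 0.5185 -0.184   0.04  ] [ 0.5204 -0.191   0.0187]
endLb [368.6 249.6] [ 0.4645 -0.1708  0.04  ] [ 0.4639 -0.1776  0.0201]
plate_end [275.8 224.6] [0.5129 0.0351 0.074 ] [0.512  0.0349 0.0753]
[ 0.21777688 -0.63842124  0.19283846]
[[-0.001 -0.946 -0.323]
 [ 0.001 -0.323  0.946]
 [-1.     0.     0.001]]
13.6 1 spin 122.43052672950196
13.6 -1 spin -57.569473270498044
14.3 1 spin 123.13052655547473
14.3 -1 spin -56.86947344452526
delta tool cm [ 13.84731021 -50.64309908  49.03218804]
```

Request:
move_arm(
  commands=[
    [[0, -3.2, 3.1, 0], [0, -3.2, 3.1, 0], [0, -3.2, 3.1, 0], [0, -3.2, 3.1, 0], [0, -3.2, 3.1, 0], [0, -3.2, 3.1, 0], [0, -3.2, 3.1, 0], [0, -3.2, 3.1, 0]],
  ],
  jaw=0,
)

```text
clock: 0.9
tool_pos: [0.3804, -0.3197, 0.1935]
orientation: [-5.5, 90.0, 103.3]
force: [0.9, -0.6, -0.3]
opening: 0.0294
```

Request:
move_arm(
  commands=[
    [[0, -3.2, 3.1, 0], [0, -3.2, 3.1, 0], [0, -3.2, 3.1, 0], [0, -3.2, 3.1, 0], [0, -3.2, 3.1, 0], [0, -3.2, 3.1, 0], [0, -3.2, 3.0, 0], [0, -2.0, 2.0, 0]],
  ],
)

```text
clock: 1.7
tool_pos: [0.5357, -0.0168, 0.1934]
orientation: [69.2, 90.0, 178.1]
force: [-0.5, -0.5, -0.4]
opening: 0.0006
```

Request:
move_arm(
  commands=[
    [[0, 0, 0, -0.145], [0, 0, 0, -0.145], [0, 0, 0, -0.145], [0, 0, 0, -0.145], [0, 0, 0, -0.14], [0, 0, 0, -0.14], [0, 0, 0, -0.14], [0, 0, 0, 0]],
  ],
)

```text
clock: 2.5
tool_pos: [0.5346, -0.0193, 0.1934]
orientation: [20.0, 90.0, -173.8]
force: [-0.7, -0.1, -0.1]
opening: 0.0005
```

```bash
python3 - <<'E'
from h import *
o,t,R=tool();print(o["clock"],t,o["opening"],o["force"]);print(R.round(3))
c=calibration("wrist");M=np.eye(4);M[:3,:3]=R;M[:3,3]=t;T=M@np.array(c["tool_from_camera"]);print(T.round(3))
p,d=snapshot("wrist");np.savez("w1.npz",p=p,d=d,T=T);cv2.imwrite("pics/w1.png",cv2.convertScaleAbs(p[:,:,::-1],alpha=1.5))
print(np.degrees(np.arctan2(R[1,1],R[0,1])))
E
```

```text
2.5 [ 0.53460677 -0.01932119  0.19336076] 0.0004601863216730691 [-0.69288506 -0.12660662 -0.14116971]
[[-0.001 -0.238 -0.971]
 [-0.    -0.971  0.238]
 [-1.     0.     0.001]]
[[-0.971 -0.231 -0.06   0.519]
 [ 0.239 -0.938 -0.25  -0.086]
 [ 0.001 -0.257  0.966  0.384]
 [ 0.     0.     0.     1.   ]]
-103.7486017919688
```

View pics/w1.png

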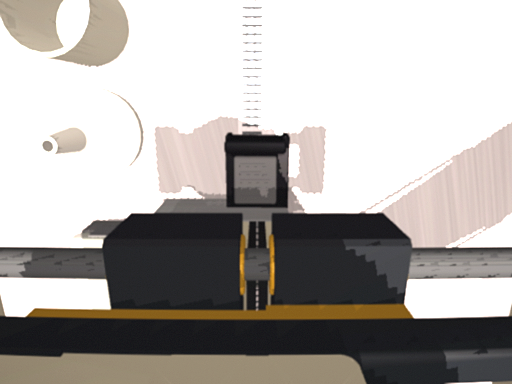

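The wrist view shows the jaw ahead of the fingers along tool +y: the post top at columns 225–289, rows 135–153, and the pad at 235–276, 157–203. Bar and tool are aligned. Next I check the finger geometry with depth.

```bash
python3 - <<'E'
from h import *
z=np.load("w1.npz");p,d,T=z["p"],z["d"],z["T"]
o,t,R=tool()
K=np.array(calibration("wrist")["mtx"]);print(K[0])
C=np.linalg.inv(T)@np.r_[t,1];print("TCP px",K[0,2]+K[0,0]*C[0]/-C[2],K[1,2]+K[1,1]*C[1]/C[2],"cam",C[:3].round(3))
def tl(us,vs): 
    return ((world("wrist",d,us,vs,T)-t)@R*1000).round(1)
for u in (110,180,235,245,257,268,290,400):
    for v in (222,240,265,290): print((u,v),tl([u],[v])[0],p[v,u],end=";")
    print()
print("pad",ray("wrist",[(255.5,180),(235,180),(276,180),(255,157),(255,203)],.055,T).round(4))
vv,uu=np.mgrid[160:200,240:272];W=world("wrist",d,uu.ravel(),vv.ravel(),T);print("pad depth",np.median(W,0).round(4))
vv,uu=np.mgrid[140:150,230:285];W=world("wrist",d,uu.ravel(),vv.ravel(),T);print("post top",np.median(W,0).round(4))
c=((ray("wrist",[(225,140),(289,140),(257,153),(257,135)],.081,T)-t)@R*1000).round(1);print("post in tool",c)
# column profile of pad/post/plate in tool frame along u=256
W=world("wrist",d,np.full(95,262),np.arange(120,215),T);Q=((W-t)@R*1000)
for i in range(0,95,2): print(120+i,Q[i].round(0)[1:],round(W[i,2]*1000,1),p[120+i,262].max(),end=" | ")
E
```

```text
[342.27583743   0.         256.6882628 ]
TCP px 256.85992581289344 215.7605292565183 cam [ 0.    -0.017 -0.202]
(110, 222) [ 183.3  -74.6 -172. ] [50 48 47];(110, 240) [-122.6   38.2  -32.2] [22 23 25];(110, 265) [-122.2   32.   -33.1] [25 25 28];(110, 290) [-122.2   25.6  -33.9] [21 22 24];
(180, 222) [-110.5   37.9  -19.5] [17 17 21];(180, 240) [-120.7   37.5  -17.4] [25 25 26];(180, 265) [-121.4   31.8  -17.5] [26 27 28];(180, 290) [-122.5   26.1  -17.6] [26 27 28];
(235, 222) [-111.    38.2   -5.7] [19 17 20];(235, 240) [-121.7   38.1   -5. ] [24 23 25];(235, 265) [-122.4   32.4   -5.1] [25 27 29];(235, 290) [-121.9   25.8   -5.2] [24 25 27];
(245, 222) [-39.3  11.   -5.7] [105  96  82];(245, 240) [-51.9   7.3  -5.3] [97 78 49];(245, 265) [-116.4   29.2   -3.1] [60 57 55];(245, 290) [-85.3   3.1  -4.2] [93 79 60];
(257, 222) [119.6 -49.3   0.4] [68 64 63];(257, 240) [167.3 -89.1   0.7] [40 39 38];(257, 265) [-117.    29.6   -0.2] [58 56 56];(257, 290) [ 166.4 -152.6    1. ] [68 62 62];
(268, 222) [-38.9  10.8   5.2] [104  96  81];(268, 240) [-51.4   7.1   4.8] [99 85 60];(268, 26
[... 1298 characters left out ...]
 160 [8. 5.] 56.0 89 | 162 [6. 5.] 55.6 86 | 164 [4. 5.] 55.9 84 | 166 [2. 5.] 56.7 81 | 168 [0. 5.] 57.4 87 | 170 [-2.  5.] 56.0 87 | 172 [-4.  5.] 56.3 87 | 174 [-6.  5.] 57.3 79 | 176 [-8.  5.] 54.7 83 | 178 [-10.   5.] 55.3 86 | 180 [-12.   5.] 57.1 84 | 182 [-14.   5.] 54.6 87 | 184 [-16.   5.] 55.6 85 | 186 [-18.   5.] 56.2 85 | 188 [-20.   5.] 55.3 84 | 190 [-22.   5.] 54.8 85 | 192 [-25.   5.] 54.9 86 | 194 [-26.   5.] 56.9 85 | 196 [-28.   5.] 57.4 66 | 198 [-31.   5.] 55.4 59 | 200 [-32.   5.] 57.9 60 | 202 [-35.   5.] 55.0 57 | 204 [-43.   6.] 35.8 22 | 206 [-46.   6.] 35.5 17 | 208 [-46.   6.] 39.7 66 | 210 [-47.   6.] 45.7 73 | 212 [-47.   6.] 52.4 72 | 214 [-46.   5.] 60.3 73 |
```

Request:
move_arm(
  commands=[
    [[2.5, 0.3, 0, 0], [3, 0, 0, 0], [3, 0, 0, 0], [2.5, 0, 0, 0], [1.5, 0, 0, 0], [0.5, 0, 0, 0], [0, 0, 0, 0]],
  ],
)

```text
clock: 3.25
tool_pos: [0.5338, -0.0223, 0.0632]
orientation: [34.3, 89.9, -159.7]
force: [0.3, 0.2, 0.7]
opening: 0.0005
```

Request:
move_arm(
  commands=[
    [[0.3, 0, 0, 0], [0.3, 0, 0, 0], [0.2, 0, 0, 0], [0.2, 0, 0, 0], [0.2, 0, 0, 0], [0.2, 0, 0, 0], [0.2, 0, 0, 0], [0, 0, 0, 0]],
  ],
)

```text
clock: 4.05
tool_pos: [0.534, -0.0223, 0.0473]
orientation: [26.8, 90.0, -167.0]
force: [0.1, 0.4, -0.1]
opening: 0.0002
```

The force does not show the pad's spring, so I look before going further.

```bash
python3 - <<'E'
from h import *
o,t,R=tool();print(o["force"],o["moment"],t,R.round(3))
p,d=snapshot("scene");np.savez("s2.npz",p=p,d=d)
a=cv2.resize(p[70:230,170:330],(640,560),interpolation=cv2.INTER_CUBIC)
cv2.imwrite("pics/s2.png",cv2.convertScaleAbs(a[:,:,::-1],alpha=1.6))
fs=[]
for i in range(4): snapshot("top"); fs.append(get_obs()["force"])
print(np.round(fs,2))
E
```

```text
[ 0.06701217  0.35113023 -0.08991751] [-0.02227401  0.08076819 -0.00106969] [ 0.5339534  -0.02225634  0.04732128] [[-0.001 -0.24  -0.971]
 [-0.    -0.971  0.24 ]
 [-1.     0.     0.   ]]
[[ 0.23  0.84 -0.48]
 [ 0.99  0.15  0.6 ]
 [-0.13 -0.61 -0.87]
 [-0.3   0.04 -0.37]]
```

View pics/s2.png

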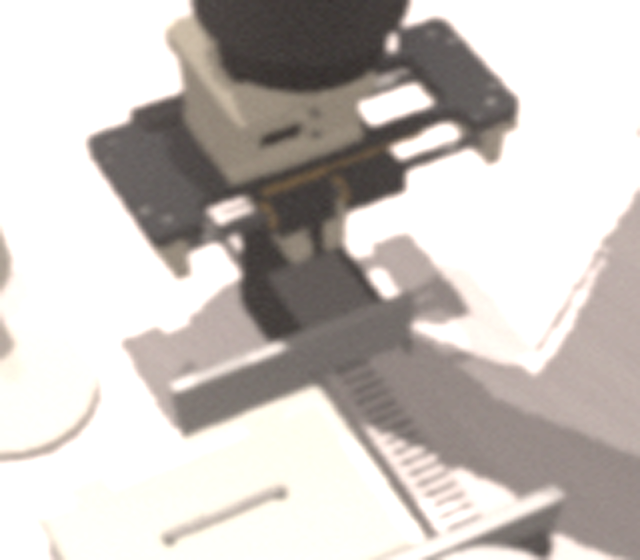

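```bash
python3 - <<'E'
from h import *
z=np.load("s2.npz");d2=z["d"];p2=z["p"];z1=np.load("scene.npz");d1=z1["d"]
o,t,R=tool()
def tl(d,u,v): return (world("scene",d,u,v)-t)@R*1000
print("cols: px, tool xyz mm now(+world z mm) / before")
for u,v in [(250,147),(250,153),(246,150),(255,150),(242,155),(252,158),(256,156)]:
    for d in(d2,d1):
        W=world("scene",d,[u],[v])[0];print((u,v),((W-t)@R*1000).round(1),round(W[2]*1000,1),end="  ")
    print()
# points of fingers: rows
for v in range(128,152,2):
    print(v,[tuple(int(x) for x in tl(d2,[u],[v])[0]) for u in range(236,262,3)])
E
```

```text
cols: px, tool xyz mm now(+world z mm) / before
(250, 147) [-9.1 -6.1  4.6] 56.9  (250, 147) [-7.8 -5.3  5. ] 55.6  
(250, 153) [ -8.8 -20.   -2.8] 56.5  (250, 153) [ -7.8 -19.4  -2.5] 55.6  
(246, 150) [-9.2 -9.2 -6.9] 57.0  (246, 150) [-10.   -9.7  -7.1] 57.8  
(255, 150) [ -8.3 -17.8  10.7] 56.0  (255, 150) [ -6.3 -16.6  11.3] 54.1  
(242, 155) [ -6.4 -15.  -19.7] 54.2  (242, 155) [ -8.1 -16.1 -20.3] 55.9  
(252, 158) [ -9.5 -34.   -5.4] 57.2  (252, 158) [ -8.9 -33.6  -5.2] 56.7  
(256, 156) [ -8.7 -33.    4.9] 56.4  (256, 156) [ -6.  -31.4   5.8] 53.8  
128 [(-117, -25, -34), (-121, -31, -30), (-121, -34, -25), (-120, -36, -20), (-120, -38, -15), (-117, -38, -9), (-76, -12, 11), (-108, -38, 3), (-105, -38, 9)]
130 [(-113, -26, -35), (-122, -36, -33), (-121, -37, -27), (-120, -39, -22), (-115, -39, -16), (-111, -39, -9), (-69, -11, 11), (-100, -36, 4), (46, 63, 68)]
132 [(-115, -32, -37), (-118, -37, -33), (-118, -40, -29), (-113, -38, -22), (-110, -39, -16), (-105, -38, -9), (-61, -11, 11), (52, 65, 61), (49, 60, 66)]
134 [(-33, 22, -13), (-111, -36, -33), (-110, -38, -28), (-106
[... 493 characters left out ...]
), (46, 40, 47), (46, 37, 54)]
142 [(-18, 13, -19), (-12, 14, -11), (-45, -10, -16), (-44, -13, -10), (-34, -8, -1), (-6, 6, 13), (11, 15, 26), (11, 12, 32), (46, 31, 51)]
144 [(-645, -421, -208), (-5, 15, -11), (-37, -10, -16), (-35, -11, -9), (-7, 4, 5), (-7, 1, 10), (-7, -2, 16), (12, 7, 29), (48, 27, 49)]
146 [(0, 16, -18), (2, 15, -11), (-9, 4, -9), (-7, 2, -3), (-7, 0, 2), (-5, -2, 8), (-8, -7, 13), (12, 3, 27), (48, 22, 46)]
148 [(4, 14, -19), (-8, 3, -17), (-9, 0, -12), (-5, 0, -5), (-8, -5, 0), (-7, -8, 5), (-4, -9, 12), (-8, -15, 16), (12, -5, 30)]
150 [(12, 15, -19), (-7, 0, -19), (-7, -3, -13), (-8, -7, -8), (-9, -11, -3), (-9, -14, 2), (-7, -16, 9), (-5, -18, 15), (10, -11, 26)]
```

The scene depth shows the pad still up, at 56 mm. The real fingertips end about 34 mm behind the reported TCP, at z≈0.081, and the wrist depth agrees. So the reported TCP is not at the fingertip, and I go by cameras and force, descending carefully.

Request:
move_arm(
  commands=[
    [[0.5, 0, 0, 0], [0.5, 0, 0, 0], [0.5, 0, 0, 0], [0.3, 0, 0, 0], [0, 0, 0, 0], [0, 0, 0, 0]],
  ],
)

```text
clock: 4.9
tool_pos: [0.5341, -0.0222, 0.0295]
orientation: [43.9, 90.0, -149.9]
force: [0.5, -0.2, -1.0]
opening: 0.0005
```

Request:
move_arm(
  commands=[
    [[0.2, 0, 0, 0], [0.2, 0, 0, 0], [0.2, 0, 0, 0], [0, 0, 0, 0], [0, 0, 0, 0]],
  ],
)

```text
clock: 5.4
tool_pos: [0.5341, -0.0222, 0.0236]
orientation: [22.7, 90.0, -171.2]
force: [-0.9, 0.9, 0.9]
opening: 0.0008
```

Request:
move_arm(
  commands=[
    [[0.2, 0, 0, 0], [0, 0, 0, 0], [0, 0, 0, 0]],
  ],
)

```text
clock: 5.7
tool_pos: [0.5343, -0.0222, 0.0218]
orientation: [-173.1, 90.0, -6.9]
force: [-1.3, -0.4, 2.2]
opening: 0.0004
```

Request:
move_arm(
  commands=[
    [[0.2, 0, 0, 0], [0, 0, 0, 0], [0, 0, 0, 0]],
  ],
)

```text
clock: 6.0
tool_pos: [0.5342, -0.0222, 0.0197]
orientation: [-173.9, 90.0, -7.8]
force: [-1.6, 0.2, 4.0]
opening: 0.0004
```

```bash
cat > chk.py <<'E'
from h import *
import sys
o,t,R=tool();F=[o["force"]]
p,d=snapshot("scene");np.savez("s3.npz",p=p,d=d)
for i in range(5): snapshot("wrist");F.append(get_obs()["force"])
print(o["clock"],t,"F",np.mean(F,0).round(2),"tool",(R.T@np.mean(F,0)).round(2))
vv,uu=np.mgrid[100:175,190:290]
W=world("scene",d,uu.ravel(),vv.ravel());Q=(W-t)@R*1000
k=(abs(Q[:,2])<18)&(Q[:,1]>-33)&(Q[:,1]<-14)&(W[:,2]>.03)&(W[:,2]<.068)
print("pad z",np.median(W[k,2]).round(4),k.sum())
k=(abs(Q[:,2])<16)&(Q[:,1]<-6)&(Q[:,1]>-14)&(Q[:,0]<-12)&(Q[:,0]>-60)&(W[:,2]>.062)
print("finger lowest x",np.sort(Q[k,0])[-8:].round(1))
k=(abs(Q[:,2])<30)&(abs(W[:,2]-.081)<.003)&(Q[:,1]>5)&(Q[:,1]<40)
print("post top y range",np.percentile(Q[k,1],[3,50,97]).round(1),k.sum())
E
python3 chk.py
```

```text
6.0 [ 0.53423783 -0.02221738  0.01970528] F [-0.11 -0.37  3.15] tool [-3.15  0.39  0.02]
pad z 0.052 117
finger lowest x [-44.  -43.8 -43.6 -43.1 -42.9 -42.9 -42.5 -42.4]
post top y range [14.4 20.3 24.9] 9
```

Contact: about 3 N up, and the pad top is at 52 mm, so it is pressed about 4 mm. I press 5 mm more.

Request:
move_arm(
  commands=[
    [[0.2, 0, 0, 0], [0.2, 0, 0, 0], [0.1, 0, 0, 0], [0, 0, 0, 0], [0, 0, 0, 0]],
  ],
)

```text
clock: 6.8
tool_pos: [0.5342, -0.0223, 0.0147]
orientation: [135.7, 90.0, -58.1]
force: [-0.4, -1.3, 4.7]
opening: 0.0004
```

```bash
python3 chk.py
```

```text
6.8 [ 0.53421949 -0.02225108  0.01468877] F [-0.13 -1.05  4.71] tool [-4.71  1.05 -0.12]
pad z 0.0471 116
finger lowest x [-49.4 -49.2 -49.1 -49.  -48.7 -48.  -47.8 -47.7]
post top y range [16.4 17.  20.6] 5
```

Pad now at 47.1 mm, pressed about 9 mm. I push along tool +y, with the estimated travel about 139 mm.

Request:
move_arm(
  commands=[
    [[0, 0.2, 0, 0], [0, 0.3, 0, 0], [0, 0.3, 0, 0], [0, 0.3, 0, 0], [0, 0.4, 0, 0], [0, 0.5, 0, 0]],
  ],
)

```text
clock: 7.7
tool_pos: [0.53, -0.0412, 0.0149]
orientation: [-135.2, 89.9, 30.9]
force: [0.4, 6.3, 5.8]
opening: 0.0003
```

```bash
python3 chk.py
```

```text
7.7 [ 0.53000562 -0.04121312  0.01487896] F [1.9  1.82 4.82] tool [-4.82 -2.23 -1.41]
pad z 0.0473 115
finger lowest x [-50.2 -50.1 -49.8 -49.2 -48.1 -47.8 -47.6 -47.3]
post top y range [12.1 15.4 19.5] 8
```

Request:
move_arm(
  commands=[
    [[0, 0.6, 0, 0], [0, 0.8, 0, 0], [0, 0.8, 0, 0], [0, 0.8, 0, 0], [0, 0.8, 0, 0], [0, 0.8, 0, 0], [0, 0.6, 0, 0], [0, 0.3, 0, 0]],
  ],
)

```text
clock: 8.8
tool_pos: [0.5165, -0.0949, 0.0148]
orientation: [-130.5, 89.9, 35.6]
force: [1.4, 5.5, 5.3]
opening: 0.0004
```

```bash
python3 chk.py
```

```text
8.8 [ 0.51652109 -0.09487012  0.01481215] F [2.22 1.23 4.66] tool [-4.66 -1.73 -1.87]
pad z 0.0472 100
finger lowest x [-48.7 -48.7 -48.4 -48.3 -47.8 -47.6 -47.5 -47.4]
post top y range [16.8 18.1 19.3] 2
```

Request:
move_arm(
  commands=[
    [[0, 0.7, 0, 0], [0, 0.8, 0, 0], [0, 0.8, 0, 0], [0, 0.8, 0, 0], [0, 0.8, 0, 0], [0, 0.5, 0, 0], [0, 0.3, 0, 0], [0, 0.2, 0, 0]],
  ],
)

```text
clock: 9.9
tool_pos: [0.5046, -0.1423, 0.0147]
orientation: [-112.6, 90.0, 53.5]
force: [0.8, 4.9, 6.1]
opening: 0.0004
```

Request:
move_arm(
  commands=[
    [[0, 0.2, 0, 0], [0, 0.2, 0, 0], [0, 0.2, 0, 0], [0, 0.2, 0, 0]],
  ],
)

```text
clock: 10.3
tool_pos: [0.5027, -0.1498, 0.0147]
orientation: [-109.6, 90.0, 56.6]
force: [1.8, 5.8, 7.0]
opening: 0.0009
```

```bash
python3 chk.py; python3 - <<'E'
from h import *
p,d=snapshot("wrist")
cv2.imwrite("pics/w3.png",cv2.convertScaleAbs(p[:,:,::-1],alpha=1.3))
E
```

```text
10.3 [ 0.50270489 -0.14984097  0.01470287] F [2.02 3.52 5.53] tool [-5.53 -3.9  -1.12]
pad z 0.047 97
finger lowest x [-49.1 -49.  -49.  -48.8 -48.2 -48.  -47.4 -47.3]Traceback (most recent call last):
  File "chk.py", line 14, in <module>
    print("post top y range",np.percentile(Q[k,1],[3,50,97]).round(1),k.sum())
                             ~~~~~~~~~~~~~^^^^^^^^^^^^^^^^^^
    return _quantile_unchecked(
        a, q, axis, out, overwrite_input, method, keepdims, weights)
    return _ureduce(a,
                    func=_quantile_ureduce_func,
    ...<5 lines>...
                    overwrite_input=overwrite_input,
                    method=method)
    r = func(a, **kwargs)
    result = _quantile(arr,
                       quantiles=q,
    ...<2 lines>...
                       out=out,
                       weights=wgt)
    slices_having_nans = np.isnan(arr[-1, ...])
                                  ~~~^^^^^^^^^
IndexError: index -1 is out of bounds for axis 0 with size 0
```

View pics/w3.png

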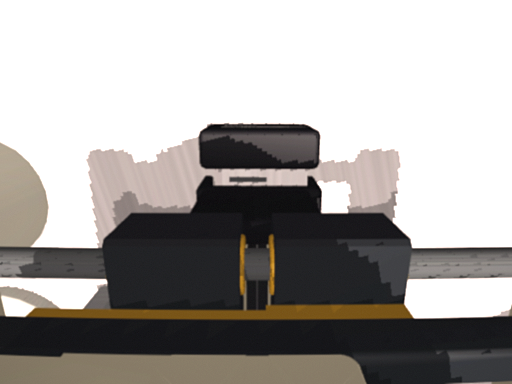

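The wrist view shows the end block at rows 125–168 and the post's rear edge at rows 180–187. About 10 mm of bar is still visible between them, so I continue in small steps.

Request:
move_arm(
  commands=[
    [[0, 0.2, 0, 0], [0, 0.2, 0, 0], [0, 0.2, 0, 0], [0, 0, 0, 0]],
  ],
)

```text
clock: 11.05
tool_pos: [0.5012, -0.1559, 0.0147]
orientation: [-102.1, 90.0, 64.1]
force: [2.0, 2.7, 5.6]
opening: 0.0005
```

Request:
move_arm(
  commands=[
    [[0, 0.2, 0, 0], [0, 0, 0, 0]],
  ],
)

```text
clock: 11.25
tool_pos: [0.5007, -0.1578, 0.0147]
orientation: [-100.8, 90.0, 65.3]
force: [2.0, 3.5, 5.7]
opening: 0.0004
```

Request:
move_arm(
  commands=[
    [[0, 0.2, 0, 0], [0, 0, 0, 0]],
  ],
)

```text
clock: 11.45
tool_pos: [0.5002, -0.1597, 0.0147]
orientation: [-99.7, 90.0, 66.5]
force: [2.3, 2.7, 5.7]
opening: 0.0006
```

Request:
move_arm(
  commands=[
    [[0, 0.2, 0, 0], [0, 0, 0, 0]],
  ],
)

```text
clock: 11.65
tool_pos: [0.5001, -0.1603, 0.0147]
orientation: [-104.9, 89.9, 61.2]
force: [2.2, 12.6, 7.8]
opening: 0.0005
```

Request:
move_arm(
  commands=[
    [[0, 0.2, 0, 0], [0, 0, 0, 0]],
  ],
)

```text
clock: 11.85
tool_pos: [0.5002, -0.1604, 0.0147]
orientation: [-104.5, 89.7, 61.6]
force: [1.4, 26.9, 9.1]
opening: 0.0004
```

```bash
python3 chk.py 2>&1 | head -3; python3 - <<'E'
from h import *
o,t,R=tool();c=calibration("wrist");M=np.eye(4);M[:3,:3]=R;M[:3,3]=t;T=M@np.array(c["tool_from_camera"])
p,d=snapshot("wrist")
for u in(215,300):
  vs=np.arange(120,200,3);W=world("wrist",d,np.full(len(vs),u),vs,T);Q=(W-t)@R*1000
  print(u,[(int(v),round(q[1]),round(w[2]*1000)) for v,q,w in zip(vs,Q,W)])
E
```

```text
11.85 [ 0.50016451 -0.16043967  0.01472298] F [ 1.09 25.86 10.12] tool [-10.01 -25.41   5.14]
pad z 0.0473 94
finger lowest x [-48.4 -48.1 -47.9 -47.8 -47.8 -47.7 -47.7 -47.5]
215 [(120, 55, 1), (123, 53, -1), (126, 51, -1), (129, 50, 0), (132, 48, 0), (135, 46, 0), (138, 44, -2), (141, 43, 5), (144, 43, 16), (147, 43, 27), (150, 42, 36), (153, 42, 40), (156, 40, 39), (159, 39, 40), (162, 37, 39), (165, 36, 40), (168, 34, 39), (171, 33, 40), (174, 31, 42), (177, 29, 39), (180, 28, 40), (183, 26, 40), (186, 24, 38), (189, 22, 36), (192, 23, 43), (195, 23, 49), (198, 23, 54)]
300 [(120, 55, -1), (123, 53, 0), (126, 51, 0), (129, 49, 0), (132, 48, 0), (135, 46, 0), (138, 44, 1), (141, 42, -2), (144, 42, 14), (147, 42, 26), (150, 43, 37), (153, 41, 39), (156, 40, 39), (159, 39, 40), (162, 37, 40), (165, 36, 41), (168, 34, 40), (171, 32, 39), (174, 31, 41), (177, 30, 41), (180, 28, 40), (183, 27, 41), (186, 25, 40), (189, 23, 37), (192, 22, 42), (195, 23, 49), (198, 22, 52)]
```

The force rises to 26 N with no further motion, and depth shows the post's back on the end block (22–23 mm in the tool frame, inner face 22 mm). The jaw is home. I relieve the push and lift straight up.

Request:
move_arm(
  commands=[
    [[0, -0.2, 0, 0], [0, -0.1, 0, 0], [-0.2, 0, 0, 0], [-0.4, 0, 0, 0], [-0.6, 0, 0, 0], [-1, 0, 0, 0], [-2, 0, 0, 0], [-3, 0, 0, 0]],
  ],
)

```text
clock: 13.0
tool_pos: [0.4966, -0.1609, 0.0847]
orientation: [10.5, 89.6, 176.6]
force: [0.3, -0.3, 0.4]
opening: 0.0003
```

Request:
move_arm(
  commands=[
    [[-4, 0, 0, 0], [-4, 0, 0, 0], [0, 4, 0, 0], [0, 4, 0, 0], [0, 4, 0, 0], [0, 4, 0, 0], [0, 3, 0, 0], [0, 0, 0, 0]],
  ],
)

```text
clock: 13.8
tool_pos: [0.4514, -0.3478, 0.165]
orientation: [-5.1, 89.7, 160.9]
force: [-0.3, 0.3, 0.5]
opening: 0.0006
```

```bash
python3 - <<'E'
from h import *
o,t,R=tool();print(o["clock"],t,o["force"].round(2))
p,d=snapshot("top");z=np.load("top.npz");p0=z["p"];d0=z["d"]
np.savez("top2.npz",p=p,d=d)
cv2.imwrite("pics/end.png",cv2.convertScaleAbs(cv2.resize(p[90:270,170:420,::-1],None,fx=3,fy=3),alpha=1.5))
vv,uu=np.mgrid[190:265,270:400];W=world("top",d,uu.ravel(),vv.ravel())
y=np.array([-.24,-.971]);s=(W[:,:2]-[.5002,-.1604])@y*1000;x=(W[:,:2]-[.5002,-.1604])@[.971,-.24]*1000
for a in range(-60,50,4):
    k=(abs(x)<15)&(s>a)&(s<a+4)&(W[:,2]<.12);print(a,np.median(W[k,2]*1000).round(0),end="; ")
print()
# bystanders: compare median position of raised points in boxes
W0=world("top",d0,*[q.ravel() for q in np.mgrid[100:225,165:415][::-1]]);W1=world("top",d,*[q.ravel() for q in np.mgrid[100:225,165:415][::-1]])
for n,c,h in(("case",(258,153),.05),("can",(193,163),.09),("funnel",(336,142),.08),("mug",(385,155),.075)):
    for q in(W0,W1):
        m=world("top",d0,[c[0]],[c[1]])[0];k=(q[:,2]>h)&(q[:,2]<.125)&(np.hypot(q[:,0]-m[0],q[:,1]-m[1])<.07);print(n,q[k].mean(0).round(4),k.sum(),end=" ")
    print()
E
```

```text
13.8 [ 0.45144244 -0.34778467  0.16495197] [-0.32  0.29  0.51]
-60 66.0; -56 74.0; -52 72.0; -48 38.0; -44 39.0; -40 56.0; -36 57.0; -32 57.0; -28 57.0; -24 57.0; -20 57.0; -16 57.0; -12 56.0; -8 56.0; -4 57.0; 0 56.0; 4 55.0; 8 40.0; 12 69.0; 16 82.0; 20 81.0; 24 79.0; 28 nan; 32 nan; 36 41.0; 40 40.0; 44 38.0; 48 nan; 
case [0.6715 0.0789 0.0605] 2714 case [0.6717 0.0788 0.0605] 2732 
can [0.638  0.2161 0.1112] 1120 can [0.638  0.2159 0.1111] 1126 
funnel [ 0.6935 -0.0908  0.0961] 91 funnel [ 0.6935 -0.0908  0.0964] 89 
mug [ 0.6817 -0.2106  0.0871] 323 mug [ 0.681  -0.2108  0.0875] 314
  return _methods._mean(a, axis=axis, dtype=dtype,
  ret = ret.dtype.type(ret / rcount)
```

View pics/end.png

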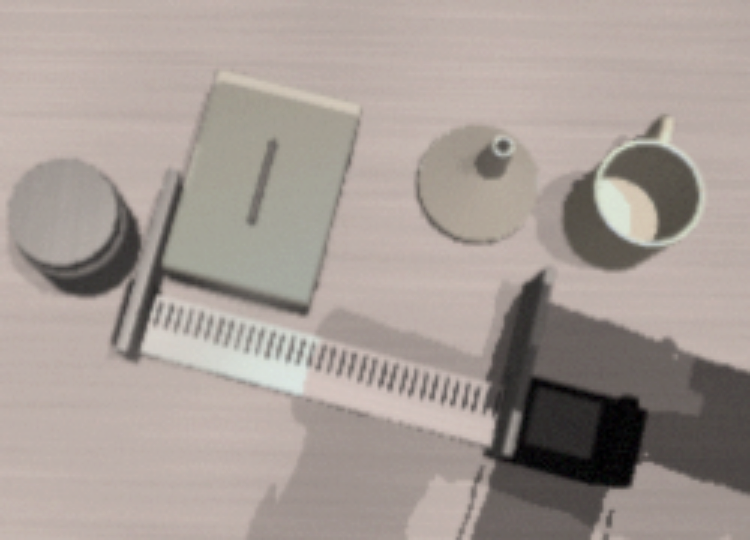

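The end view shows the jaw against the end block (carriage at about (580,430)), with the case, canister, funnel and mug all in place.

```bash
python3 -c "
from plant import close_job
print(close_job())"
```

```text
the job is handed in; nothing more can be done
None
```

I pressed the release pad about 9 mm with closed fingertips and pushed the jaw home. Then I eased off, lifted straight up and moved clear, and handed the job in at about 14 s. No verdict was reported.

**Last checks:**
- **Jaw:** it hit a hard stop at 26 N. At that moment the wrist depth showed the post's back on the end block. After release, the top view fits that to within its few-mm accuracy; there the post hides the contact itself.
- **Pad:** its top is back at about 56–57 mm, so it has sprung up.
- **Case, canister, funnel and mug:** all within 1 mm of their starting positions.
- **Arm:** wrist force is about zero and the arm is clear of everything.

**Disagreement found:** the closed fingertips actually end about 33–34 mm short of the reported TCP. The first press, made by the reported pose, therefore stopped above the pad without touching it. I noticed this from the missing force and the camera depth, and set the pressing depth from those instead.

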